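# Hold a spindle's collet open with a guarded release lever

## Robot

A 6-joint arm with a two-finger parallel gripper is mounted at the origin on the work surface. World frame = base frame: x ahead of the robot, y to its left, z up, the work surface at z = 0. Lengths are in mm, angles in rad, forces in N, time in s.
With the tool pointing down it reaches from about 325 to 875 mm from the base axis. Payload 4.4 kg.
Tool frame: the origin (TCP) lies at the very end of the fingers, on their centre line; the grasp point (between the pads) lies manip.hold_point_z behind it (manip.hold_point_z is the distance from the TCP to the grasp point, in mm); z points along the fingers, y is the line along which they close (so a half turn about z gives the same grasp; the last joint's range is limited). The gripper opens to 85 mm and grips with 20 to 120 N. Pads are 22 mm wide; open, the fingers measure 114 mm over their backs; the gripper's body (76 mm by 85 mm) begins 54 mm behind the grasp point. The pads swing forward as they close: fully open they stand 13 mm farther back than shut.
Start: joints at [1.175, 0.207, 1.542, -0, 1.393, -0.15], TCP at [139.368, 557.856, 231.282] pointing down, gripper open.
Joint ranges: [-2.73, 2.73], [-0.86, 2.22], [0.23, 2.46], [-1.11, 4.25], [0.08, 2.63], [-2.82, 2.82]. Speed limits (rad/s): [2.79, 2.79, 3.14, 3.14, 3.14, 3.14].

## Interface

Orientations are given as a unit quaternion [w, x, y, z].
In Python, from bench import manip gives the robot as it stands.
- The arm moves only by the shell command python3 -m pendant 'ROWS' [FORCE]. ROWS is JSON, a list of rows, each a list of 7 numbers: the shift along the world's x, y, z scaled (see below), then the turn, a rotation vector about the world's x, y, z scaled (see below), then the opening, from 0 (shut) to 1 (fully open). A call has 1 to 10 rows; each row is the pose to reach, as a shift and turn from the pose commanded when the call began; what a row does not reach only later rows make up. The controller multiplies each number of a shift by 0.25 m and each number of a turn by 30 degrees. A row lasts 1/12 s, in which the tool goes at most 41.7 mm and 7.16 degrees, less where a joint would pass 70% of its speed; a pose out of reach is approached as far as the arm can. A call with a number of a shift or a turn outside -1 to 1 is refused whole. A call with a gripper value outside its range is refused whole. The fingers move at their own pace and stop on an object; FORCE is the grip in N (left out, the last holds). Time passes only in rows, so rows that repeat a pose let the fingers close. It gives the time, the measured TCP pose, the force, the opening and the grip force at its end, in the units of the state.
- manip.sense(): the state, without advancing time (a new reading comes with each control period).
- manip.snapshot(name): name is "scene" or "top" or "wrist"; returns the picture (480x640x3 uint8, blue, green, red); there is no depth.
- manip.get_calibration(name): a dict with "mtx" (3x3 intrinsics, pixels), "R" (3x3) and "t" (3): a world point X has camera coordinates R X + t. Camera axes: x right, y down, z forward; pixel columns grow to the right and rows downward; lengths in mm; the calibration is good to about 2 mm. A picture is of the moment at which its call begins: read the wrist's pose just before it. get_calibration takes no time and is no camera call; for the wrist camera it gives the pose at the moment of the call.
- manip.finish_job(): hands the job in; it is judged then, once.
The state is a dict: "time": time; "joint_positions": joint angles; "joint_velocities": joint speeds; "joint_efforts": joint torques, N m; "eef_pos": TCP position; "tcp_rot": TCP orientation; "force": force on the tool from outside, world axes, zero at the start; "wrist_torque": the same for the moment, N m; "finger_gap": finger opening in mm; "grasp_force": force on a finger pad.
Only numpy, scipy, OpenCV 4.12 (cv2) and the standard library are available. Lean on these libraries where they do the work, as an engineer would, in place of code of your own. Each camera call takes 0.05 s, during which the arm holds its last target. There are 200 camera calls.

## Task

Get the clamped spindle's collet open for a change: turn the cradle's latch fully home so that its nose lies across the strap's tongue, then flip the hand valve's safety catch right over to its other side, then pull the valve's lever all the way back towards the robot, to its stop. The lever springs back when let go, so finish while still holding it there; leave the other things on the bench where they are.

Things in the scene. Friction and masses are not known exactly. Their poses are not given: they have to be found in the camera images.
- cradle: Spindle cradle bolted to the bench: cast green base 245 x 170 x 12 mm, everything on it below 132 mm. Origin on the bench surface at the latch's end of it; z up, y along the steel spindle (80 mm across, axis at x = 125 mm, z 75 mm). Its -x side, with the turn latch on a green pillar, faces the robot.
- strap_tongue (a point): Middle of the top of the strap's flat tongue (36 mm wide, from the cradle's x = 33 to 81 mm at y = 0, top z 71 mm). The bent steel strap is hinged on the far side and already lies shut over the spindle (top z 123 mm).
- latch (a joint): Turn latch, rad: 0 = secured, at its stop, flat nose pointing to the cradle's +x over the strap's tongue, grip pin to its -x; grows anticlockwise seen from above, up to 1.6 (bar across, nose to the cradle's +y, pin to -y: strap free). Turns level about a vertical pivot with 0.09 Nm friction (2 N at the pin), stays where left.
- latch_pivot (a point): Pivot of the latch, at mid-thickness of its bar (bar 90 mm long, 18 wide, 8 thick, nose reaching 32 mm from the pivot, grip end 57 mm), 20 mm along the cradle's +x from its origin, at z 78 mm. A bolt head on it rises to z 91 mm.
- latch_pin (a point): On the upright round grip pin of the latch, 50 mm from the pivot, 14 mm thick; this point lies at z 102 mm, the pin stands from the bar's top (z 82 mm) up to z 116 mm.
- valve: Hand valve bolted to the bench: foot plate 150 x 100 x 12 mm, aluminium body, two steel cheeks (tops at z 99 mm, outer faces 27 mm either side) with the lever between them. Origin on the bench surface straight below the lever's pivot; z up, y along the lever's hinge pin; its -x side faces the robot.
- lever (a joint): Valve lever, rad: 0 = at rest, leaning 0.70 rad from upright to the valve's +x (away from the robot); grows as the knob is pulled towards the valve's -x (towards the robot) up to the stop at 0.75, just past upright. A spring returns it when let go; the pull at the knob grows from about 4 N to 11 N. While the safety catch lies across, the lever is blocked after about 0.1 rad.
- lever_pivot (a point): Lever's hinge axis, along the valve's y, at the valve's x = y = 0, z 70 mm.
- lever_knob (a point): Thickest part (33 mm across) of the black pear-shaped knob, 157 mm from the pivot; at rest 101 mm to the valve's +x of the pivot and at z 190 mm. The knob is 48 mm long, from 128 to 176 mm from the pivot along the lever; the shaft below it is 14 mm thick. The knob is part of handle.
- handle: Shaft and knob of the lever (what a hand pulls), turning with lever; origin on the lever's hinge axis.
- catch (a joint): Safety catch of the valve, rad: 0 = locked, a flat steel flap lying level across the lever's slot just in front of the lever; grows as its tab end is lifted and swung over towards the valve's -y, 1.57 = standing upright, 2.6 = laid right over against its stop (lever free). It has hardly any friction: left short of upright it falls back, past upright it falls over to the stop by its own weight (60 g).
- catch_hinge (a point): Hinge axis of the catch, along the valve's x, at the valve's x = 4 mm, y = -35 mm, z 103 mm. The flap is 20 mm wide along x, 8 mm thick and reaches 93 mm from the hinge (to the valve's y = +58 mm when locked); 31 mm of it stands free beyond the cheek there.
- catch_tab (a point): On the upturned thumb tab at the flap's free end: 20 mm wide along the valve's x, 8 mm thick. This point lies 89 mm along the flap from the hinge and 20 mm above the flap's mid-plane (locked: the valve's x = 4 mm, y = +54 mm, z 123 mm); the tab's top is 30 mm above the mid-plane (z 133 mm).
- toolholder: bystander: steel tool holder standing on its nose, 50 mm across, 72 mm tall; origin under its centre
- bearing: bystander: steel bearing ring lying flat, 62 mm across, 18 mm tall; origin under its centre
- spanner: bystander: flat steel open-ended spanner, 150 mm long, 8 mm thick, lying in front of the cradle; origin under its middle
- locknut: bystander: dark slotted ring nut, 52 mm across, 13 mm tall, lying in front of the valve; origin under its centre
- mallet: bystander: rubber mallet with a wooden handle, 240 mm long, lying down at the left side; origin under its middle
- sprayer: bystander: white spray bottle with a yellow trigger head, 72 mm across, 190 mm tall; origin under its centre
- grease: bystander: grey grease tin, 74 mm across, 75 mm tall; origin under its centre
Mind the look-alikes: they are no part of the job. What is shaped like the valve but blue or pink is not meant.

How it is judged:
By the outcome, as a careful person would: the job done as asked, in the order asked, and still so for the second after the job is handed in, while the arm keeps its last pose, push and grip.
It also fails if it takes over 69 s, if anything falls off the work surface, if the arm or the gripper's body presses on something with over 40 N, if the wrist force passes 120 N, or if a joint passes its speed limit or range.

## Working session

There is one attempt and no reset: what is moved stays moved. The work goes in short steps, Python scripts to look and compute and a shell command to move; the robot and the scene stay as the last step left them, time stands still between calls to the robot, and variables do not carry over. Pictures are saved under pics/ and viewed, at most 10 in all, crops included, and the job is handed in when it is done.

```bash
mkdir -p pics; ls; python3 - <<'E'
from bench import manip
import cv2
s=manip.sense();print(s, manip.hold_point_z)
for n in("scene","top"):
    cv2.imwrite(f"pics/{n}0.png",manip.snapshot(n)); c=manip.get_calibration(n); print(n,c)
E
```

```text
pics
{'time': 0.0, 'joint_positions': array([ 1.17553270e+00,  2.07416351e-01,  1.54293339e+00,  3.89977496e-05,
        1.39350446e+00, -1.50484300e-01]), 'joint_velocities': array([ 2.13518849e-04,  1.47610353e-03, -4.33902249e-04, -1.87425667e-03,
       -2.76010898e-06, -1.01037920e-04]), 'joint_efforts': array([ 1.11074787e-03, -3.83037543e+01, -2.91597658e+01, -2.86435770e-04,
        1.04633873e-02, -1.05174391e-05]), 'eef_pos': array([139.0472489 , 557.16741556, 230.13758168]), 'tcp_rot': array([-3.23223595e-04,  1.22087700e-01,  9.92518672e-01, -1.08376591e-03]), 'force': array([0.14379757, 0.37643471, 0.30216374]), 'wrist_torque': array([-0.01224722,  0.02081093, -0.03938592]), 'grasp_force': 0.0, 'finger_gap': 85.5696513556629} 18.700000000000003
scene {'mtx': array([[579.91300959,   0.        , 319.21524861],
       [  0.        , 579.91300959, 238.60557516],
       [  0.        ,   0.        ,   1.        ]]), 'R': array([[ 0.31359538,  0.94955433, -0.00212219],
       [ 0.61214191, -0.20387065, -0.76401508],
       [-0.72590648,  0.23829252, -0.6451949 ]]), 't': array([-146.1667521 , -172.41642213, 1853.60594887])}
top {'mtx': array([[568.07119717,   0.        , 311.17859736],
       [  0.        , 568.07119717, 235.00354735],
       [  0.        ,   0.        ,   1.        ]]), 'R': array([[ 5.15944170e-04, -9.99995807e-01,  2.84962317e-03],
       [-9.87919441e-01, -9.51308247e-04, -1.54965396e-01],
       [ 1.54967457e-01, -2.73524463e-03, -9.87915789e-01]]), 't': array([1.38907469e+00, 4.83890897e+02, 1.78046228e+03])}
```

View pics/scene0.png

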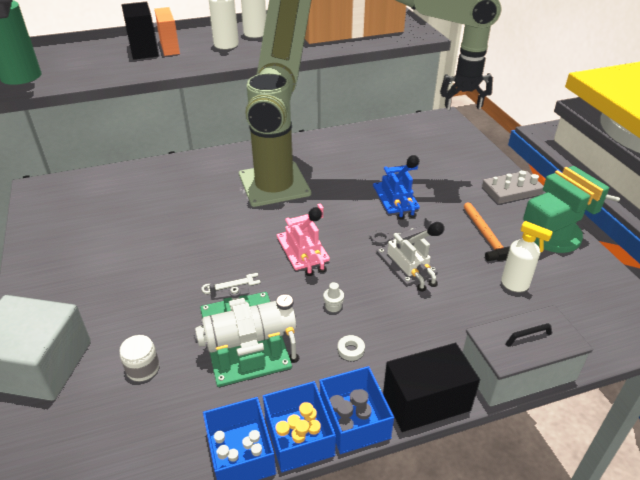

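View pics/top0.png

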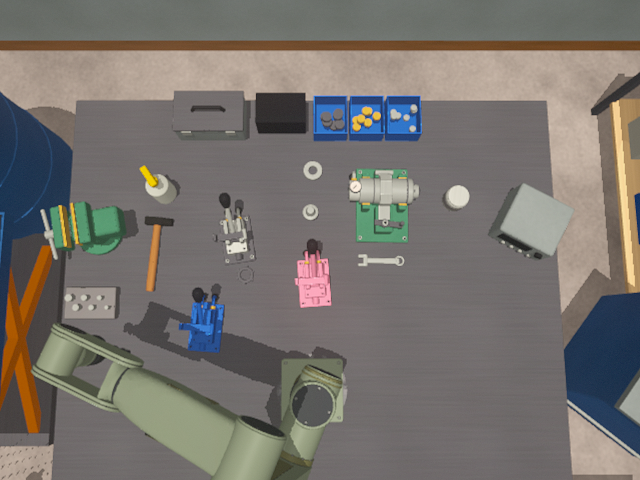

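The scene shows the cradle at scene (248,335) / top (383,205). Three valve shapes stand on the bench: grey at scene (410,250) / top (236,240), pink at top (313,280) and blue at top (206,320). The grey one fits, being the bare aluminium and steel valve with the dark lock nut in front of it. I'll confirm it in an enlarged mosaic.

```bash
python3 - <<'E'
import cv2,numpy as np
t=cv2.imread("pics/top0.png");s=cv2.imread("pics/scene0.png")
def c(im,x,y,w,h): return cv2.resize(im[y:y+h,x:x+w],(400,300),interpolation=cv2.INTER_CUBIC)
# scale 4 for all: 100x75
m=np.vstack([np.hstack([c(t,190,190,100,75),c(t,335,165,100,75)]),np.hstack([c(s,370,215,100,75),c(s,190,280,120,90)])])
cv2.imwrite("pics/mos.png",m)
E
```

```text
(no output)
```

View pics/mos.png

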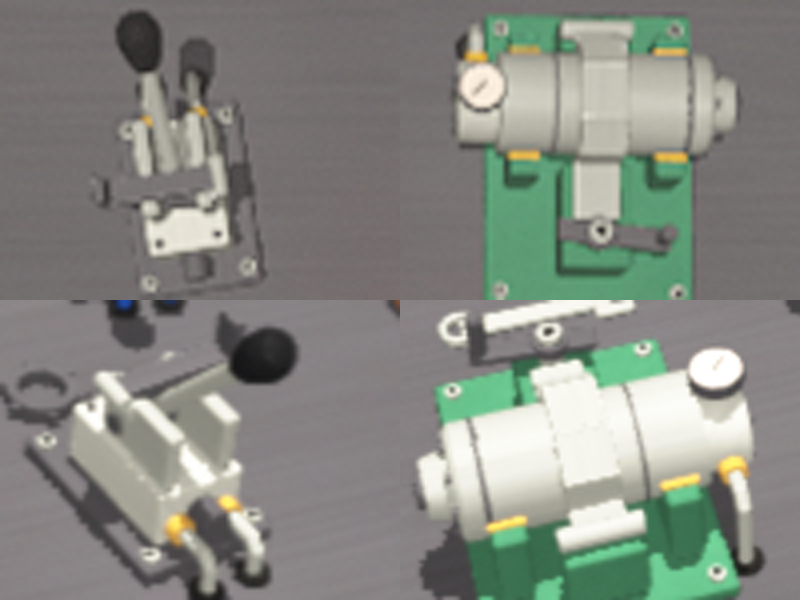

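Confirmed: the grey valve is the one meant. Its catch lies across with the tab at top px (214.5,237.5), and the knob is at (225,200). The latch bolt is at top px (385,223) and its pin at (402.5,224), so the bar lies across (unsecured). Next I turn these into positions.

```bash
cat > h.py <<'E'
import numpy as np
from bench import manip
def ray(n,uv,z,c=None):
    c=c or manip.get_calibration(n);R=c["R"];o=-R.T@c["t"];d=R.T@np.linalg.inv(c["mtx"])@[*uv,1]
    return o+d*(z-o[2])/d[2]
def proj(n,X,c=None):
    c=c or manip.get_calibration(n);p=c["mtx"]@(c["R"]@np.array(X,float)+c["t"]);return p[:2]/p[2]
E
python3 - <<'E'
from h import *
np.set_printoptions(precision=1,suppress=True)
L=lambda a,b:(190+a/4,190+b/4)
Rr=lambda a,b:(335+a/4,165+b/4)
S=lambda a,b:(370+a/4,215+(b-300)/4)
S2=lambda a,b:(190+(a-400)*.3,280+(b-300)*.3)
for n,p,z in [("knob",L(140,38),190),("tab",L(98,190),128),("b1",L(128,130),14),("b2",L(226,113),14),("b3",L(150,283),14),("b4",L(248,267),14),
 ("bolt",Rr(600,232),91),("pin",Rr(668,236),116),("c1",Rr(500,30),14),("c2",Rr(675,30),14),("c3",Rr(500,290),14),("c4",Rr(679,292),14)]: print(n,ray("top",p,z))
for n,p,z in [("knob",S(264,355),190),("b1",S(47,440),14),("b2",S(150,553),14),("bolt",S2(547,330),91),("pin",S2(475,325),116),("c1",S2(452,390),14),("c2",S2(643,348),14)]: print("s",n,ray("scene",p,z))
E
```

```text
knob [566.  257.1 190. ]
tab [461.8 295.5 128. ]
b1 [528.5 291.8  14. ]
b2 [542.6 212.4  14. ]
b3 [403.5 271.   14. ]
b4 [416.5 192.4  14. ]
bolt [ 513.9 -540.2   91. ]
pin [ 506.4 -584.5  116. ]
c1 [ 697.  -489.7   14. ]
c2 [ 697.2 -634.3   14. ]
c3 [ 479.9 -481.    14. ]
c4 [ 478.4 -626.2   14. ]
s knob [567.1 260.  190. ]
s b1 [415.8 197.2  14. ]
s b2 [539.5 217.   14. ]
s bolt [ 513.8 -227.    91. ]
s pin [ 518.6 -276.1  116. ]
s c1 [ 475.2 -297.8   14. ]
s c2 [ 477.8 -153.3   14. ]
```

```bash
python3 - <<'E'
from h import *
np.set_printoptions(precision=1,suppress=True)
Rr=lambda a,b:(235+a/4,165+b/4)
for n,p,z in [("bolt",Rr(600,232),91),("pin",Rr(668,236),116),("c1",Rr(500,30),14),("c2",Rr(675,30),14),("c3",Rr(500,290),14),("c4",Rr(679,292),14)]: print(n,ray("top",p,z))
from scipy.spatial.transform import Rotation as Ro
s=manip.sense();print(Ro.from_quat(np.roll(s["tcp_rot"],-1)).as_matrix())
c=manip.get_calibration("wrist");R=c["R"];print(R,-R.T@c["t"]-s["eef_pos"])
E
```

```text
bolt [ 513.6 -228.2   91. ]
pin [ 506.1 -277.   116. ]
c1 [ 696.6 -159.4   14. ]
c2 [ 696.8 -303.8   14. ]
c3 [ 479.6 -156.6   14. ]
c4 [ 478.1 -301.7   14. ]
[[-1.   0.2 -0. ]
 [ 0.2  1.  -0. ]
 [ 0.  -0.  -1. ]]
[[ 0.2  1.  -0. ]
 [ 0.9 -0.2  0.3]
 [ 0.3 -0.1 -1. ]] [-69.5  17.5 142.3]
```

```bash
python3 -m pendant '[[0,0,0.4,0,0,0,1],[0,0,0.4,0,0,0,1],[0.9,-0.9,0.4,0,0,0,1],[0.9,-0.9,0.4,0,0,0,1],[0.9,-0.9,0.4,0,0,0,1],[0.9,-0.9,0.4,0,0,0,1],[0.9,-0.9,0.4,0,0,0,1],[0.9,-0.9,0.4,0,0,0,1],[0.9,-0.9,0.4,0,0,0,1],[0.9,-0.9,0.4,0,0,0,1]]' && python3 -m pendant '[[0.28,-0.28,0,0,0,0,0.5],[0.28,-0.28,0,0,0,0,0.5],[0.28,-0.28,0,0,0,0,0.5],[0.28,-0.28,0,0,0,0,0.5],[0.28,-0.28,0,0,0,0,0.5]]'
python3 - <<'E'
from h import *
import cv2
c=manip.get_calibration("wrist");cv2.imwrite("pics/w1.png",manip.snapshot("wrist"))
np.save("w1.npy",c,allow_pickle=True)
E
```

```text
time: 0.93
eef_pos: [366.3, 330.0, 331.1]
tcp_rot: [0.0, 0.123, 0.992, -0.001]
force: [0.5, -0.2, -0.3]
finger_gap: 85.4
grasp_force: 0.0
time: 1.35
eef_pos: [434.5, 262.1, 330.6]
tcp_rot: [-0.001, 0.123, 0.992, -0.0]
force: [-0.3, -0.3, 0.3]
finger_gap: 42.7
grasp_force: 0.0
```

View pics/w1.png

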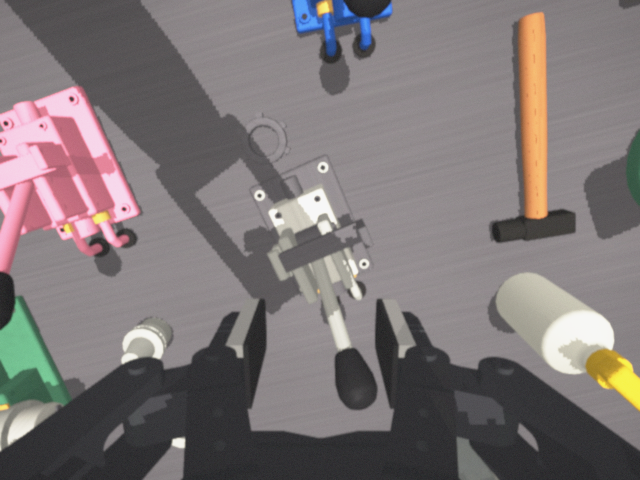

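The wrist view shows the valve with its flap from about (275,262) to the tab at (362,235), foot bolts at (260,196), (322,167) and (364,265), and the knob around (355,380). I'll compare these with the projected estimate.

```bash
python3 - <<'E'
from h import *
np.set_printoptions(precision=1,suppress=True)
c=np.load("w1.npy",allow_pickle=True).item()
o=np.array([467,241.7]);a=.165
def W(x,y,z): return [o[0]+x*np.cos(a)-y*np.sin(a),o[1]+x*np.sin(a)+y*np.cos(a),z]
for n,p in [("knob",(101,0,190)),("tab top +x",(14,54,133)),("tab top -x",(-6,54,133)),("hinge end -x",(-6,-35,107)),("hinge +x",(14,-35,107)),("flap end -x",(-6,58,107))]: print(n,proj("wrist",W(*p),c))
B=[ray("wrist",p,14,c) for p in[(260,196),(322,167),(364,265)]];print(B, np.arctan2(*(B[2]-B[1])[1::-1]),np.arctan2(*(B[1]-B[0])[1::-1])-np.pi/2)
import cv2
im=cv2.imread("pics/w1.png")[140:290,220:400];cv2.imwrite("pics/w1c.png",cv2.resize(im,(720,600),interpolation=cv2.INTER_CUBIC))
E
```

```text
knob [355.2 383.6]
tab top +x [369.  246.6]
tab top -x [360.6 226.6]
hinge end -x [272.8 256.2]
hinge +x [281.6 274. ]
flap end -x [361.9 218.6]
[array([418.3, 193.5,  14. ]), array([403.8, 271.5,  14. ]), array([530.7, 292.6,  14. ])] 0.16466441540185117 0.1847319027506651
```

View pics/w1c.png

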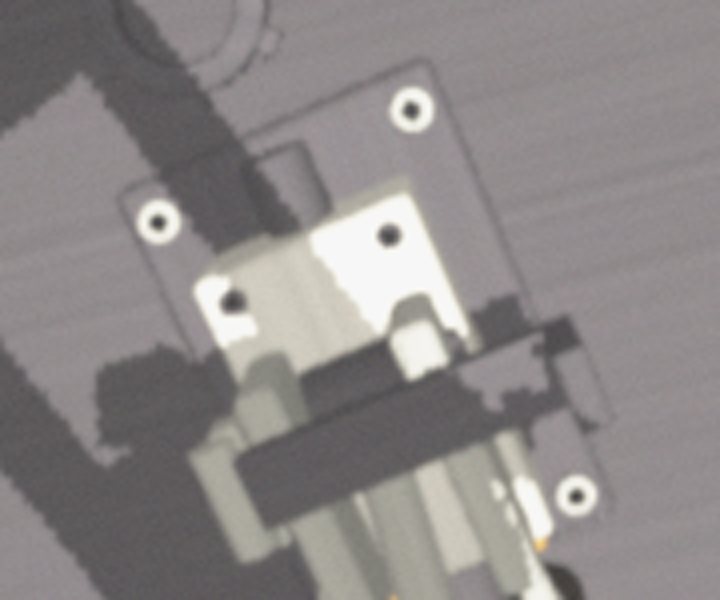

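The tab's top edge runs from (364,227) to (372,244), within about 2 mm of the prediction, so the valve is at (467,242) with yaw about 0.168. Now to the cradle.

```bash
python3 -m pendant '[[0.1,-1,0,0,0,0,0.5],[0.1,-1,0,0,0,0,0.5],[0.1,-1,0,0,0,0,0.5],[0.1,-1,0,0,0,0,0.5],[0.1,-1,0,0,0,0,0.5],[0.1,-1,0,0,0,0,0.5],[0.1,-1,0,0,0,0,0.5]]' && python3 -m pendant '[[0,-1,-0.2,0,0,0,0.45],[0,-1,-0.2,0,0,0,0.45],[0,-1,-0.2,0,0,0,0.45],[0,-1,-0.2,0,0,0,0.45],[0,-1,-0.2,0,0,0,0.45],[0,-1,-0.2,0,0,0,0.45],[0,-1,-0.2,0,0,0,0.45],[0,-1,-0.2,0,0,0,0.45]]'
python3 - <<'E'
from h import *
import cv2
c=manip.get_calibration("wrist");im=manip.snapshot("wrist")
np.save("w2.npy",c,allow_pickle=True)
np.set_printoptions(precision=1,suppress=True)
p=proj("wrist",(513.7,-228,91),c);print(p,[proj("wrist",(513.7-50*np.cos(t),-228-50*np.sin(t),116),c) for t in (1.4,1.5,1.6,0)])
x,y=(int(v) for v in p);x0=max(0,x-110);y0=max(0,min(y-90,480-195))
print(x0,y0);cv2.imwrite("pics/w2.png",cv2.resize(im[y0:y0+195,x0:x0+260],None,fx=3,fy=3))
E
```

```text
time: 1.98
eef_pos: [459.4, 8.0, 331.2]
tcp_rot: [0.0, 0.125, 0.992, -0.002]
force: [0.2, 0.9, 0.4]
finger_gap: 42.8
grasp_force: 0.0
time: 2.65
eef_pos: [459.2, -237.3, 280.1]
tcp_rot: [-0.001, 0.123, 0.992, 0.001]
force: [1.0, 0.6, 0.3]
finger_gap: 38.6
grasp_force: 0.0
[345.3 274.1] [array([287.1, 288.8]), array([288. , 294.3]), array([289.5, 299.7]), array([333. , 227.6])]
235 184
```

View pics/w2.png

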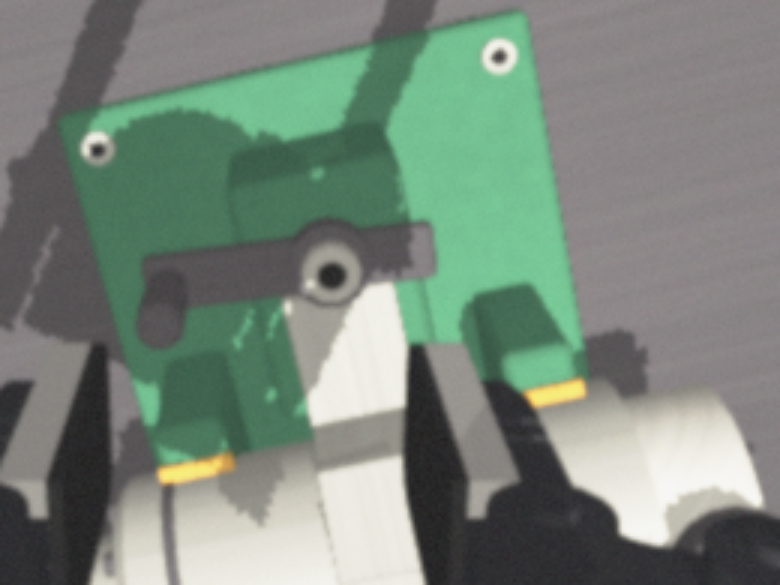

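Bolt at crop (331,274), as predicted. Pin top at crop (160,325), so the latch is at about 1.46 rad and the pin at (508,-278). Next: descend and grip.

```bash
python3 -m pendant '[[0.194,-0.16,-0.1,0,0,0,0.45],[0.194,-0.16,-0.2,0,0,0,0.45],[0.194,-0.16,-0.35,0,0,0,0.45],[0.194,-0.16,-0.5,0,0,0,0.45],[0.194,-0.16,-0.62,0,0,0,0.45],[0.194,-0.16,-0.72,0,0,0,0.45],[0.194,-0.16,-0.77,0,0,0,0.45],[0.194,-0.16,-0.77,0,0,0,0],[0.194,-0.16,-0.77,0,0,0,0],[0.194,-0.16,-0.77,0,0,0,0]]' 30 && python3 -m pendant '[[0,0,0,0,0,0,0],[0,0,0,0,0,0,0],[0,0,0,0,0,0,0]]' 30
```

```text
time: 3.53
eef_pos: [508.5, -277.4, 89.6]
tcp_rot: [0.001, 0.121, 0.993, -0.001]
force: [-0.4, -3.3, -9.6]
finger_gap: 12.5
grasp_force: 29.9
time: 3.78
eef_pos: [508.4, -277.4, 89.5]
tcp_rot: [0.001, 0.122, 0.993, -0.0]
force: [1.1, -2.4, -7.0]
finger_gap: 12.8
grasp_force: 30.1
```

```bash
python3 -m pendant '[[-0.025,0.004,0,0,0,0,0],[-0.05,0.012,0,0,0,0,0],[-0.073,0.023,0,0,0,0,0],[-0.094,0.036,0,0,0,0,0],[-0.114,0.052,0,0,0,0,0],[-0.131,0.07,0,0,0,0,0],[-0.146,0.09,0,0,0,0,0],[-0.158,0.112,0,0,0,0,0],[-0.167,0.133,0,0,0,0,0],[-0.173,0.155,0,0,0,0,0]]' && python3 -m pendant '[[-0.004,0.022,0,0,0,0,0],[-0.005,0.044,0,0,0,0,0],[-0.005,0.056,0,0,0,0,0],[-0.005,0.06,0,0,0,0,0],[-0.005,0.06,0,0,0,0,0]]'
```

```text
time: 4.62
eef_pos: [459.8, -242.9, 89.6]
tcp_rot: [-0.004, 0.122, 0.992, -0.005]
force: [-19.1, -14.5, -1.7]
finger_gap: 12.7
grasp_force: 31.2
time: 5.03
eef_pos: [457.9, -225.4, 89.4]
tcp_rot: [-0.006, 0.122, 0.993, -0.002]
force: [-16.8, -8.0, 2.0]
finger_gap: 12.6
grasp_force: 32.8
```

```bash
python3 -m pendant '[[-0.02,0.02,0,0,0,0,0],[-0.02,0.03,0,0,0,0,0],[-0.02,0.03,0,0,0,0,0]]' && python3 -m pendant '[[0,0,0,0,0,0,0.45],[0,0,0,0,0,0,0.45],[0,0,0,0,0,0,0.45],[0,0,0,0,0,0,0.45],[0,0,0.2,0,0,0,0.45],[0,0,0.4,0,0,0,0.45],[0,0,0.6,0,0,0,0.45],[0,0,0.8,0,0,0,0.45],[0,0,0.9,0,0,0,0.45],[0,0,0.9,0,0,0,0.45]]'
python3 - <<'E'
from h import *
import cv2
c=manip.get_calibration("wrist");im=manip.snapshot("wrist")
np.set_printoptions(precision=1,suppress=True)
p=proj("wrist",(513.7,-228,91),c);print(p)
x,y=(int(v) for v in p);x0=max(0,x-130);y0=max(0,min(y-120,480-195))
print(x0,y0);cv2.imwrite("pics/w3.png",cv2.resize(im[y0:y0+195,x0:x0+260],None,fx=3,fy=3))
E
```

```text
time: 5.28
eef_pos: [457.8, -224.5, 89.9]
tcp_rot: [0.002, 0.122, 0.993, -0.009]
force: [-4.4, -27.5, -17.8]
finger_gap: 12.6
grasp_force: 31.3
time: 6.12
eef_pos: [460.9, -216.6, 322.1]
tcp_rot: [0.006, 0.121, 0.993, -0.003]
force: [1.5, -0.2, 1.2]
finger_gap: 38.4
grasp_force: 0.0
[323.1 259.3]
193 139
```

View pics/w3.png

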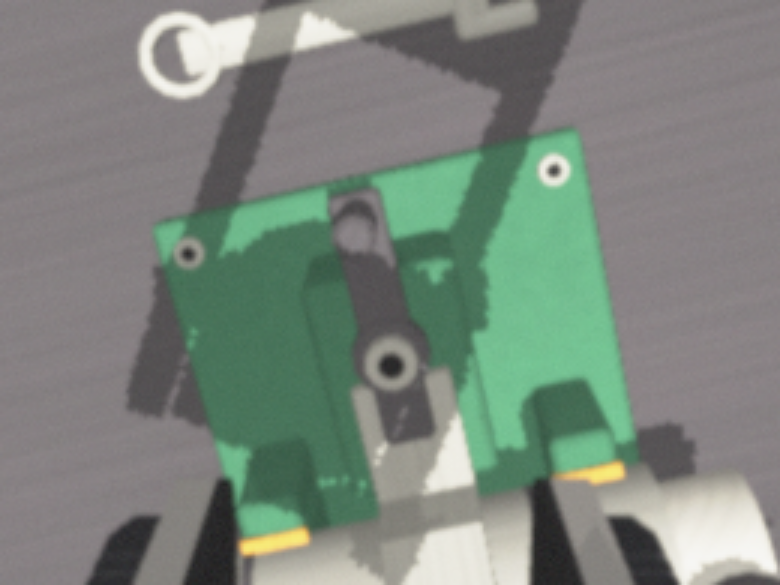

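The latch is home: the nose lies over the tongue and the bar runs along the base's x, from the pin at crop (355,225) to the bolt at (390,363). It also pressed against its stop with 27 N. Next the valve, turning the tool so it closes along the valve's x.

```bash
python3 -m pendant '[[0,1,0,0,0,-0.74,0.5],[0,1,0,0,0,-0.74,0.5],[0,1,0,0,0,-0.74,0.5],[0,1,0,0,0,-0.74,0.5],[0,1,0,0,0,-0.74,0.5],[0,1,0,0,0,-0.74,0.5],[0,1,0,0,0,-0.74,0.5]]' && python3 -m pendant '[[0,1,0,0,0,-0.74,0.55],[0,1,0,0,0,-0.74,0.55],[0,1,0,0,0,-0.74,0.55],[0,1,0,0,0,-0.74,0.55],[0,1,0,0,0,-0.74,0.55],[0,1,0,0,0,-0.74,0.55],[0,1,0,0,0,-0.74,0.55]]' && python3 -m pendant '[[0.008,0.022,0,0,0,-0.73,0.55],[0.008,0.022,0,0,0,-0.73,0.55],[0.008,0.022,-0.1,0,0,-0.73,0.55],[0.008,0.022,-0.2,0,0,-0.73,0.55],[0.008,0.022,-0.3,0,0,-0.73,0.55],[0.008,0.022,-0.4,0,0,-0.73,0.55],[0.008,0.022,-0.45,0,0,-0.73,0.55],[0.008,0.022,-0.45,0,0,-0.73,0.55]]'; python3 - <<'E'
from h import *
import cv2
c=manip.get_calibration("wrist");im=manip.snapshot("wrist")
o=np.array([467,242]);a=.168
def W(x,y,z): return [o[0]+x*np.cos(a)-y*np.sin(a),o[1]+x*np.sin(a)+y*np.cos(a),z]
for x,y,z in [(14,54,133),(-6,54,133),(14,-35,107),(-6,-35,107),(4,47,107)]:
    p=proj("wrist",W(x,y,z),c);cv2.circle(im,tuple(int(v) for v in p),3,(0,0,255),1);print(p)
cv2.imwrite("pics/w4.png",im)
E
```

```text
time: 6.75
eef_pos: [457.2, 39.8, 314.2]
tcp_rot: [-0.0, 0.308, 0.951, 0.002]
force: [0.4, -0.6, -0.1]
finger_gap: 42.9
grasp_force: 0.0
time: 7.33
eef_pos: [457.2, 288.6, 313.9]
tcp_rot: [-0.001, 0.486, 0.874, 0.001]
force: [0.2, -0.7, 0.0]
finger_gap: 46.7
grasp_force: 0.0
time: 8.0
eef_pos: [457.4, 288.5, 197.2]
tcp_rot: [-0.002, 0.645, 0.764, -0.004]
force: [-0.5, -0.6, 0.1]
finger_gap: 46.9
grasp_force: 0.0
[350.93155731 253.71672109]
[314.28210395 253.56330798]
[345.30983894 368.37424272]
[315.55284837 368.17990298]
[331.60033702 251.76609907]
```

View pics/w4.png

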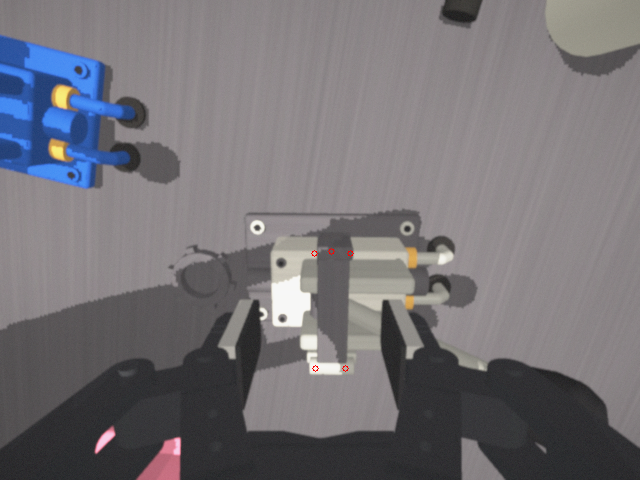

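The catch flap runs from (333,345) to the tab at (335,245), within about 2 mm of the prediction, between the open fingers. Descend and grip it on its sides.

```bash
python3 -m pendant '[[0.026,0,-0.1,0,0,0,0.55],[0.026,0,-0.2,0,0,0,0.55],[0.026,0,-0.3,0,0,0,0.55],[0.026,0,-0.38,0,0,0,0.55],[0.026,0,-0.43,0,0,0,0.55],[0.026,0,-0.43,0,0,0,0.55],[0.026,0,-0.43,0,0,0,0],[0.026,0,-0.43,0,0,0,0],[0.026,0,-0.43,0,0,0,0],[0.026,0,-0.43,0,0,0,0]]' 20 && python3 -m pendant '[[0,0,0,0,0,0,0],[0,0,0,0,0,0,0],[0,0,0,0,0,0,0]]' 20
```

```text
time: 8.88
eef_pos: [465.0, 289.8, 95.7]
tcp_rot: [-0.001, 0.645, 0.764, -0.001]
force: [-8.3, -1.3, 5.8]
finger_gap: 19.4
grasp_force: 25.2
time: 9.13
eef_pos: [465.0, 289.8, 95.6]
tcp_rot: [-0.001, 0.645, 0.764, -0.001]
force: [-9.0, -2.0, 6.0]
finger_gap: 19.9
grasp_force: 25.2
```

```bash
python3 -m pendant '[[0.001,-0.006,0.034,0,0,0,0],[0.003,-0.015,0.065,0,0,0,0],[0.005,-0.028,0.097,0,0,0,0],[0.007,-0.043,0.125,0,0,0,0],[0.010,-0.062,0.153,0,0,0,0],[0.014,-0.082,0.178,0,0,0,0]]' && python3 -m pendant '[[0.008,-0.049,0.045,0,0,0,0],[0.018,-0.105,0.079,0,0,0,0],[0.028,-0.167,0.101,0,0,0,0],[0.039,-0.232,0.110,0,0,0,0],[0.05,-0.297,0.106,0,0,0,0],[0.061,-0.361,0.088,0,0,0,0],[0.069,-0.405,0.067,0,0,0,0],[0.069,-0.405,0.067,0,0,0,0]]'
```

```text
time: 9.63
eef_pos: [468.1, 270.2, 139.3]
tcp_rot: [-0.002, 0.645, 0.764, -0.0]
force: [-7.5, 3.0, -1.9]
finger_gap: 19.7
grasp_force: 23.6
time: 10.3
eef_pos: [485.4, 165.3, 155.8]
tcp_rot: [-0.001, 0.646, 0.764, -0.003]
force: [-9.1, -3.6, 4.6]
finger_gap: 19.5
grasp_force: 22.1
```

```bash
python3 -m pendant '[[0,0,0,0,0,0,0.6],[0,0,0,0,0,0,0.6],[0,0,0,0,0,0,0.6],[0,0,0,0,0,0,0.6],[0,0,0.15,0,0,0,0.6],[0,0,0.3,0,0,0,0.6],[0,0,0.45,0,0,0,0.6],[0,0,0.6,0,0,0,0.6],[0,0,0.7,0,0,0,0.6],[0,0,0.7,0,0,0,0.6]]' && python3 -m pendant '[[0,0,0,0,0,1,0.75],[0,0,0,0,0,1,0.75],[0,0,0,0,0,1,0.75],[0,0,0,0,0,1,0.75],[0,0,0,0,0,1,0.75],[0,0,0,0,0,1,0.75]]' && python3 -m pendant '[[0.1,0.35,0,0,0,1,0.75],[0.1,0.35,0,0,0,1,0.75],[0.1,0.35,0,0,0,1,0.75],[0.1,0.35,0,0,0,1,0.75],[0.1,0.35,0,0,0,1,0.75],[0.1,0.35,0,0,0,1,0.75]]' && python3 -m pendant '[[0,0,0,0,0,1,0.75],[0,0,0,0,0,1,0.75],[0,0,0,0,0,1,0.75],[0,0,0,0,0,1,0.75],[0,0,0,0,0,1,0.75],[0,0,0,0,0,1,0.75]]'; python3 - <<'E'
from h import *
import cv2
im=manip.snapshot("wrist");c=manip.get_calibration("wrist")
o=np.array([467,242]);a=.168
def W(x,y,z): return [o[0]+x*np.cos(a)-y*np.sin(a),o[1]+x*np.sin(a)+y*np.cos(a),z]
p=proj("wrist",W(101,0,190),c);print(p);cv2.circle(im,tuple(int(v) for v in p),4,(0,0,255),1)
cv2.imwrite("pics/w5.png",im)
E
```

```text
time: 11.13
eef_pos: [491.4, 168.8, 338.6]
tcp_rot: [0.005, 0.645, 0.764, 0.006]
force: [1.0, -0.2, 0.8]
finger_gap: 51.5
grasp_force: 0.0
time: 11.63
eef_pos: [487.5, 168.0, 329.7]
tcp_rot: [-0.0, 0.426, 0.905, -0.0]
force: [0.2, 0.7, -0.1]
finger_gap: 64.0
grasp_force: 0.0
time: 12.13
eef_pos: [512.5, 255.5, 329.7]
tcp_rot: [-0.0, 0.178, 0.984, -0.0]
force: [0.7, -0.4, 0.3]
finger_gap: 63.8
grasp_force: 0.0
time: 12.63
eef_pos: [512.6, 254.8, 330.1]
tcp_rot: [0.0, -0.082, 0.997, 0.0]
force: [-0.3, 0.7, 0.3]
finger_gap: 63.9
grasp_force: 0.0
[313.9778401  299.56773141]
```

View pics/w5.png

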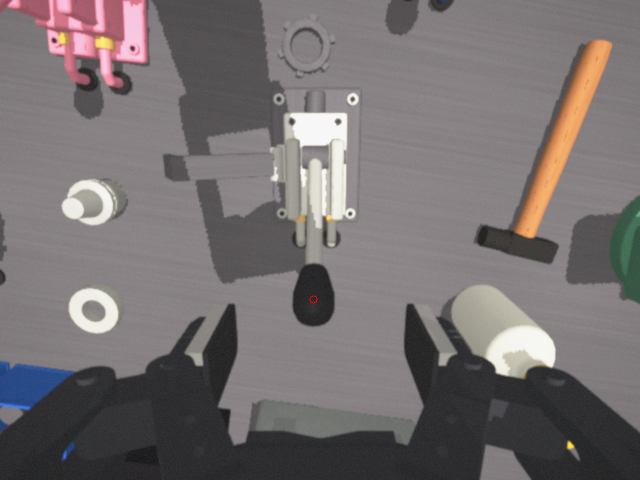

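The catch is laid right over (flap to the left, tab at (175,165)), and the knob is exactly at the predicted (314,300). Grip the knob.

```bash
python3 -m pendant '[[0.21,0.015,-0.05,0,0,0,0.75],[0.21,0.015,-0.15,0,0,0,0.75],[0.21,0.015,-0.28,0,0,0,0.75],[0.21,0.015,-0.42,0,0,0,0.75],[0.21,0.015,-0.54,0,0,0,0.75],[0.21,0.015,-0.63,0,0,0,0.75],[0.21,0.015,-0.63,0,0,0,0.75],[0.21,0.015,-0.63,0,0,0,0],[0.21,0.015,-0.63,0,0,0,0],[0.21,0.015,-0.63,0,0,0,0]]' 70 && python3 -m pendant '[[0,0,0,0,0,0,0],[0,0,0,0,0,0,0],[0,0,0,0,0,0,0],[0,0,0,0,0,0,0]]' 70
```

```text
time: 13.52
eef_pos: [567.2, 258.3, 175.8]
tcp_rot: [0.003, -0.084, 0.996, -0.001]
force: [-3.9, -0.8, 1.9]
finger_gap: 30.7
grasp_force: 69.5
time: 13.85
eef_pos: [567.1, 258.4, 175.7]
tcp_rot: [0.003, -0.084, 0.996, -0.001]
force: [-0.7, -5.9, 5.8]
finger_gap: 30.3
grasp_force: 69.4
```

```bash
python3 -m pendant '[[-0.05,-0.009,0.038,0,0,0,0],[-0.105,-0.018,0.07,0,0,0,0],[-0.162,-0.027,0.098,0,0,0,0],[-0.222,-0.038,0.118,0,0,0,0],[-0.283,-0.048,0.134,0,0,0,0],[-0.283,-0.048,0.134,0,0,0,0]]' && python3 -m pendant '[[-0.062,-0.011,0.008,0,0,0,0],[-0.126,-0.021,0.01,0,0,0,0],[-0.157,-0.027,0.009,0,0,0,0],[-0.179,-0.03,0.007,0,0,0,0],[-0.179,-0.03,0.007,0,0,0,0],[-0.179,-0.03,0.007,0,0,0,0]]'
```

```text
time: 14.35
eef_pos: [498.1, 247.0, 209.6]
tcp_rot: [0.007, -0.084, 0.996, 0.0]
force: [11.2, -1.6, -3.5]
finger_gap: 30.2
grasp_force: 69.9
time: 14.85
eef_pos: [457.5, 240.3, 213.0]
tcp_rot: [0.011, -0.084, 0.996, 0.001]
force: [13.8, -2.1, 2.4]
finger_gap: 30.5
grasp_force: 70.6
```

```bash
python3 -m pendant '[[-0.015,-0.002,0,0,0,0,0],[-0.03,-0.005,0,0,0,0,0],[-0.03,-0.005,0,0,0,0,0],[-0.03,-0.005,0,0,0,0,0]]'; python3 - <<'E'
from h import *
import cv2
a=manip.snapshot("scene")[195:290,350:475];w=manip.snapshot("wrist")
a=cv2.resize(a,(400,300));w=cv2.resize(w,(400,300));cv2.imwrite("pics/f.png",np.hstack([a,w]))
E
```

```text
time: 15.18
eef_pos: [454.9, 239.9, 212.9]
tcp_rot: [0.016, -0.084, 0.996, 0.002]
force: [27.7, 1.4, -8.2]
finger_gap: 30.4
grasp_force: 70.9
```

View pics/f.png

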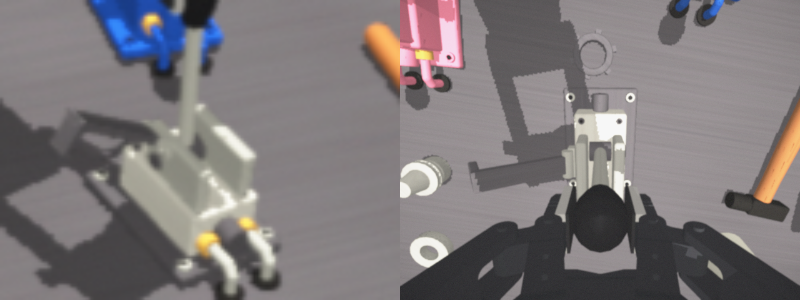

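The lever stands just past upright in the grip and the catch is laid over. Pulling further doubled the force while the knob barely moved, so it is on its stop. Handing in.

```bash
python3 -c "
from bench import manip
print(manip.finish_job())"
```

```text
the job is handed in; nothing more can be done
None
```

The job is handed in at about 15 s: the latch is fully home over the tongue, the catch is laid right over, and the gripper is still holding the lever back on its stop.

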